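# Close the petri-dish canister and take the transfer cover off its sterile inner lid

## Task

Close the open petri-dish canister with its sterile blue inner lid, which must not be touched and therefore hangs locked under an aluminium transfer cover: carry the pair by the cover's black bridge handle and lower it gently and level until the inner lid's two ears have dropped into the rim's two notches and it is fully home. Only then unlock the cover by turning it anticlockwise (seen from above) until its handle is in line with the blue T-head, and lift it off alone, ready for the next lid, leaving the inner lid seated. Keep the gripper off the inner lid, leave the other things on the desk alone, and finish while still holding the cover, level and still, about a hand's breadth above the canister.

Things in the scene. Friction and masses are not known exactly. Their poses are not given: they have to be found in the camera images.
- canister: open round steel canister, 105 mm outside, 99 mm inside diameter, 60 mm high, two petri dishes in it; it stands firm and cannot move. Origin: centre of its underside. Two notches, 18 mm wide and 11 mm deep, are cut into the rim at its own +x and -x, their floors painted blue, a blue dot under each. With the inner lid home, the inner lid's origin is 51 mm above the canister's
- inner_lid: blue plastic inner lid, about 130 g, z up. Origin: centre of its underside. A tapered spigot (85 mm across at the bottom, 94 mm at 9 mm up) enters the canister; the flange above it (110 mm across, underside 9 mm above the origin) comes to rest on the rim
- lid_ear (a point): outer end of one of the inner lid's two ears, 60 mm from its centre along its own +x and 5 mm above its origin (the other ear: along -x). The ears are 12 mm wide, 1 to 9 mm above the origin, and drop into the canister's notches, either way round, with 3 mm play each side; with the ears on the rim instead, the lid stands 8 mm too high
- t_head (a point): middle of the T-head on top of the inner lid: a blue bar 44 x 10 x 7 mm along the inner lid's own x (in line with the ears), 28 mm above the inner lid's origin. It reaches up through the slot of the cover and shows above the cover's plate
- cover: aluminium outer cover, 122 mm across, about 160 g, z up. Origin: centre of the underside of its 4 mm plate, 18 mm above the inner lid's origin while it rests on it. The plate has a slot 50 x 14 mm along its own x; its skirt reaches 8 mm below the plate round the inner lid's flange, 2 to 3 mm play all round
- cover_slot (a point): centre of the cover's slot, top of the plate. Locked: the cover's x is 50 to 69 degrees clockwise (from above) of the inner lid's x; the T-head lies across the slot and carries the inner lid, 2.5 mm vertical play. Turned anticlockwise until the two x axes are in line (within 5 degrees; steel stops bar turning much farther) the T-head passes the slot. It turns with light rubbing only
- cover_grip (a point): middle of the cover's bridge handle, a black bar 76 mm long along the cover's own x, 12 mm wide and 12 mm high, 48 mm above the cover's origin. Grip it across from above. The T-head's top is 34 mm below this point, the underside of the bar 6 mm
- lid_tray: flat grey tray, 180 x 186 x 12 mm, floor 3 mm above the desk, on which the lid pair waits; fixed. Origin: centre of its underside
- dropper_bottle: white dropper bottle, 34 x 54 x 149 mm, loose bystander. Origin: centre of its underside
- staining_jar: square glass jar with purple liquid and a lid, 61 x 53 x 101 mm, loose bystander. Origin: centre of its underside
- coverslip_box: small clear and white box, 31 x 31 x 15 mm, loose bystander. Origin: centre of its underside
- xylene_dropper: small brown dropper bottle with a black cap, 24 x 24 x 73 mm, loose bystander. Origin: centre of its underside
Things that resemble listed ones, but are neither listed nor needed, are in the scene too. What is shaped like the cover but turquoise is not meant.

How it is judged:
On the way, in this order (a step that is already met when the one before it is completed fails the run):
1. the inner lid is home on the canister, ears in the notches, with the cover still locked to it (z of inner_lid in the frame of canister below 0.053 m and horizontal distance between inner_lid and canister below 0.006 m and angle between inner_lid's own z axis and vertical below 0.05 rad and angle between the x axis of cover and the x axis of inner_lid, either way round above 0.35 rad), for 0.2 s.
2. the cover is turned in line with the T-head while it still lies on the seated inner lid (z of inner_lid in the frame of canister below 0.053 m and angle between the x axis of cover and the x axis of inner_lid, either way round below 0.17 rad and z of cover in the frame of inner_lid below 0.03 m), for 0.05 s.
At the end, for the whole second after the job is handed in: The inner lid sits home on the canister (within 2 mm in height, 6 mm sideways, 3 degrees level) and at rest; the gripper still holds the cover, still and level within 8 degrees, 50 to 180 mm above where it lay and within 60 mm of the canister's axis, touching neither lid nor canister (z of inner_lid in the frame of canister below 0.053 m and horizontal distance between inner_lid and canister below 0.006 m and angle between inner_lid's own z axis and vertical below 0.05 rad and linear speed of inner_lid below 0.02 m/s and z of cover in the frame of canister between 0.12 and 0.25 m and horizontal distance between cover and canister below 0.06 m and angle between cover's own z axis and vertical below 0.15 rad and linear speed of cover below 0.03 m/s and contact force between the fingers and cover above 1 N and contact force between cover and inner_lid below 0.1 N and contact force between cover and canister below 0.1 N); the arm keeps its last pose, push and grip.
It fails at once if the gripper touched the sterile inner lid (contact force between any of the fingers, the arm and inner_lid above 0.5 N).
It fails at once if the cover was unlocked before the inner lid was home, or the inner lid came up again after it was unlocked (angle between the x axis of cover and the x axis of inner_lid, either way round below 0.3 rad and z of inner_lid in the frame of canister above 0.0555 m).
It fails at once if the inner lid was tipped (angle between inner_lid's own z axis and vertical above 0.3 rad).
It fails at once if the lids were let go above the canister, or the inner lid was slammed or pressed hard onto it (over 50 N) ((contact force between the fingers and cover below 0.05 N and horizontal distance between inner_lid and canister below 0.06 m and z of inner_lid in the frame of canister above 0.065 m) or contact force between inner_lid and canister above 50 N).
It fails at once if a bystander was disturbed (distance of any of dropper_bottle, staining_jar, coverslip_box, xylene_dropper from where it was at the start of the episode above 0.02 m).
It also fails if it takes over 45 s, if anything falls off the work surface, if the arm or the gripper's body presses on something with over 40 N, if the wrist force passes 120 N, or if a joint passes its speed limit or range.

## Robot

A 6-joint arm with a two-finger parallel gripper is mounted at the origin on a cart in front of the work surface, level with it; the furniture and walls round the work are solid. World frame = base frame: x ahead of the robot, y to its left, z up, the work surface at z = 0. Lengths are in m, angles in rad, forces in N, time in s.
With the tool pointing down it reaches from about 0.425 to 0.95 m from the base axis. Payload 3.5 kg.
Tool frame: the origin (TCP) lies between the finger pads; the fingertips stand 19 mm ahead of it and the grasp point (between the pads) is the TCP; z points along the fingers, y is the line along which they close (so a half turn about z gives the same grasp; the last joint's range is limited). The gripper opens to 85 mm and grips with 20 to 120 N. Pads are 22 mm wide; open, the fingers measure 114 mm over their backs; the gripper's body (76 mm by 85 mm) begins 54 mm behind the grasp point. The pads swing forward as they close: fully open they stand 13 mm farther back than shut.
Start: joints at [-1.327, 0.286, 1.577, -0, 1.279, -0.15], TCP at [0.259, -0.623, 0.25] pointing down, gripper open.
Joint ranges: [-2.77, 2.77], [-0.9, 2.22], [0.21, 2.48], [-1.53, 4.67], [0.24, 2.81], [-2.84, 2.84]. Speed limits (rad/s): [2.79, 2.79, 3.14, 3.14, 3.14, 3.14].

## Interface

Orientations are given as a unit quaternion [x, y, z, w].
In Python, from plant import get_state, cams, ctrl gives the robot as it stands. The module is installed in compiled form; this text tells all that it offers.
- The arm moves only by the tool jog_arm, never from a script. Its argument "deltas" is text: rows parted by semicolons, each of 6 numbers parted by spaces: the shift along the world's x, y, z normalised to -1 to 1, where 1 is 0.02 m, then the turn, a rotation vector about the world's x, y, z normalised to -1 to 1, where 1 is 0.1 rad. In form: x y z ax ay az; .... A call has 1 to 20 rows; each row shifts and turns the commanded pose from where the row before left it; what a row does not reach is not made up. A row lasts 1/8 s, in which the tool goes at most 62.5 mm and 10.7 degrees, less where a joint would pass 70% of its speed; a pose out of reach is approached as far as the arm can. A call with a number of a shift or a turn outside -1 to 1 is refused whole. A call with a gripper value outside its range is refused whole. "gripper" is the opening, from 0 (shut) to 1 (fully open), set as the call begins (left out, the last holds). The fingers move at their own pace and stop on an object; "squeeze" is the grip in N (left out, the last holds). Time passes only in rows, so rows that do not move let the fingers close. It gives the time, the measured TCP pose, the force, the opening and the grip force at its end, in the units of the state.
- get_state(): the state, without advancing time (a new reading comes with each control period).
- cams.read_camera(name): name is "side" or "top"; returns a dict with "color" (384x512x3 uint8, blue, green, red), "vfov" (degrees; the focal length in pixels is half the picture's height over the tangent of half this angle, whatever the lens; pixels are square), "cx", "cy" (the principal point, pixels), "rvec" (rotation vector, rad) and "tvec" (3), from world to camera coordinates, as OpenCV has them. Camera axes: x right, y down, z forward; pixel columns grow to the right and rows downward; lengths in m; the calibration is good to about 2 mm. A picture is of the moment at which its call begins. There is no depth.
- ctrl.sign_off(): hands the job in; it is judged then, once.
The state is a dict: "time": time; "qpos": joint angles; "dq": joint speeds; "joint_efforts": joint torques, N m; "eef_pos": TCP position; "tcp_rot": TCP orientation; "contact_force": force on the tool from outside, world axes, zero at the start; "wrist_torque": the same for the moment, N m; "opening": opening from 0.0 (shut) to 1.0 (fully open); "finger_force": force on a finger pad.
Only numpy, scipy, OpenCV 4.12 (cv2) and the standard library are available. Lean on these libraries where they do the work, as an engineer would, in place of code of your own. Each camera call takes 0.05 s, during which the arm holds its last target. There are 200 camera calls.

## Working session

There is one attempt and no reset: what is moved stays moved. The work goes in short steps, Python scripts to look and compute and a tool call to move; the robot and the scene stay as the last step left them, time stands still between calls to the robot, and variables do not carry over. Pictures are saved under pics/ and viewed, at most 10 in all, crops included, and the job is handed in when it is done.

Besides the shell and the picture viewer there is one more tool, called after "Call:" as name(argument=value, ...), one argument or row to a line, values as JSON. jog_arm: Moves the arm, as the interface text tells. Its arguments: {"type":"object","properties":{"deltas":{"type":"string"},"gripper":{"type":"number"},"squeeze":{"type":"number"}},"required":["deltas"]}

```bash
mkdir -p pics; cat > h.py <<'E'
import numpy as np, cv2
from plant import get_state, cams, ctrl
def grab(n):
    return cams.read_camera(n)
def K(c):
    f=c["color"].shape[0]/2/np.tan(np.radians(c["vfov"])/2)
    return np.array([[f,0,c["cx"]],[0,f,c["cy"]],[0,0,1]])
def ray(c,uv):
    R=cv2.Rodrigues(np.array(c["rvec"],float))[0];t=np.array(c["tvec"],float)
    d=R.T@np.linalg.inv(K(c))@np.array([uv[0],uv[1],1.]);return -R.T@t,d/np.linalg.norm(d)
def onz(c,uv,z):
    o,d=ray(c,uv);return o+d*(z-o[2])/d[2]
def tri(c1,a,c2,b):
    o1,d1=ray(c1,a);o2,d2=ray(c2,b)
    s=np.linalg.lstsq(np.c_[d1,-d2],o2-o1,rcond=None)[0]
    p,q=o1+d1*s[0],o2+d2*s[1];return (p+q)/2,np.linalg.norm(p-q)
def proj(c,p):
    return cv2.projectPoints(np.array([p],float),np.array(c["rvec"],float),np.array(c["tvec"],float),K(c),None)[0].ravel()
E
python3 - <<'E'
from h import *
a=grab("top");b=grab("side")
for n,c in(("top",a),("side",b)):
    print(n,c["vfov"],c["cx"],c["cy"],ray(c,(256,192)))
    cv2.imwrite(f"pics/{n}0.png",cv2.resize(c["color"],(800,600),interpolation=cv2.INTER_CUBIC))
    cv2.imwrite(f"raw_{n}0.png",c["color"])
print(get_state())
E
```

```text
top 43.1110356945873 258.4618862729925 188.6038525334115 (array([0.38328961, 0.04981106, 1.30429143]), array([ 0.12137761, -0.02111572, -0.99238178]))
side 53.498249144725484 257.8421425468869 193.08222658285632 (array([0.41214458, 0.49571195, 0.82948432]), array([ 0.14779298, -0.50732201, -0.84898858]))
{'time': 0.1, 'qpos': array([-1.32699882e+00,  2.87145220e-01,  1.57804723e+00, -1.61251482e-05,
        1.27859000e+00, -1.49987203e-01]), 'dq': array([-0.00026237, -0.00215361, -0.00267376,  0.00036536, -0.00058077,
        0.00134747]), 'joint_efforts': array([ 5.95418587e-04, -4.07295763e+01, -2.93701029e+01, -1.35363071e-04,
        3.38349382e-03, -2.43739152e-06]), 'eef_pos': array([ 0.25888399, -0.62277714,  0.24903101]), 'tcp_rot': array([ 9.80678194e-01,  1.95624846e-01, -5.90472651e-05, -1.09333120e-03]), 'contact_force': array([-0.1113541 , -0.42502378,  0.03864075]), 'wrist_torque': array([-0.02917708,  0.0703586 , -0.06651152]), 'finger_force': 0.0, 'opening': 0.9985635932485802}
```

View pics/top0.png

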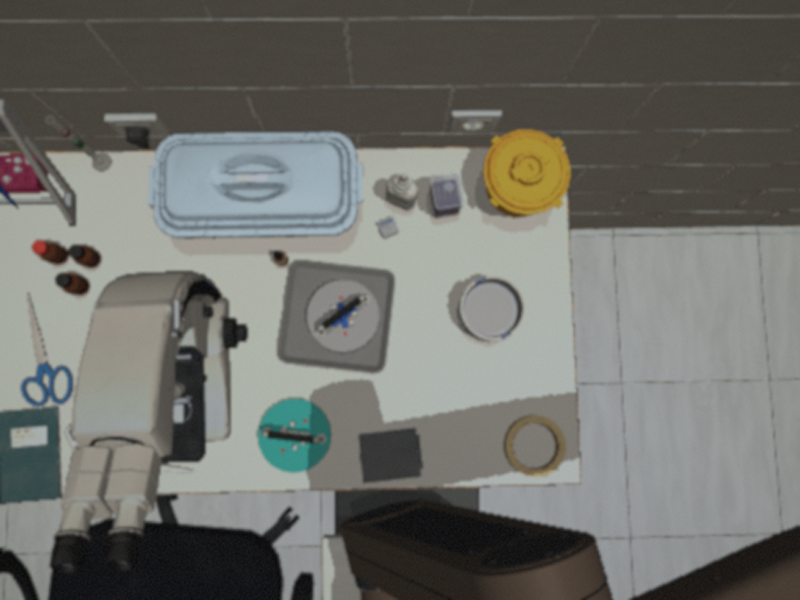

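View pics/side0.png

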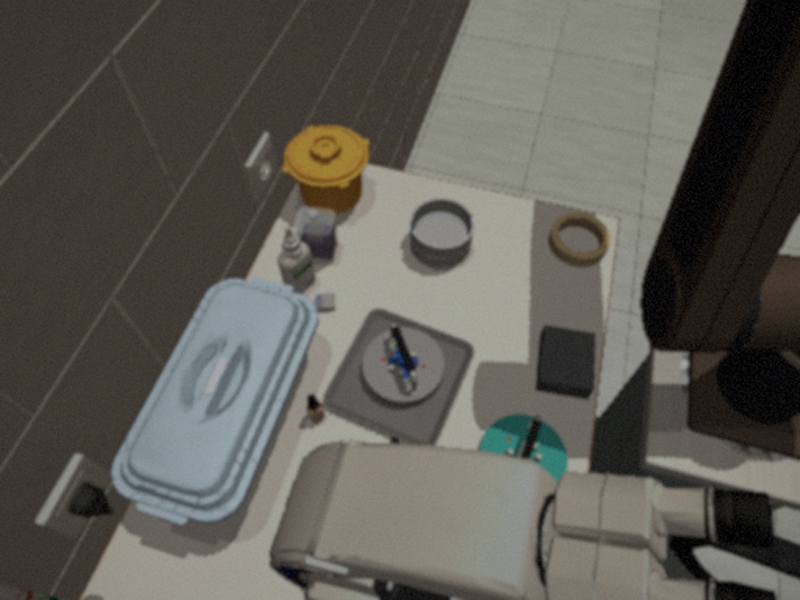

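The lid pair is on the grey tray: top (342,315), side (402,360). The canister is at top (490,309), side (441,233). The turquoise decoy and the bystanders are clear of both. I'll crop in next.

```bash
python3 - <<'E'
import cv2,numpy as np
t=cv2.imread("raw_top0.png");s=cv2.imread("raw_side0.png")
# crops: (x0,y0) 64x48 ->x6.25 ; scale 400x300
o=[]
for im,(x,y) in((t,(187,178)),(t,(282,174)),(s,(225,207)),(s,(250,122))):
    o.append(cv2.resize(im[y:y+48,x:x+64],(400,300),interpolation=cv2.INTER_CUBIC))
cv2.imwrite("pics/crop0.png",np.vstack([np.hstack(o[:2]),np.hstack(o[2:])]))
E
```

```text
(no output)
```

View pics/crop0.png

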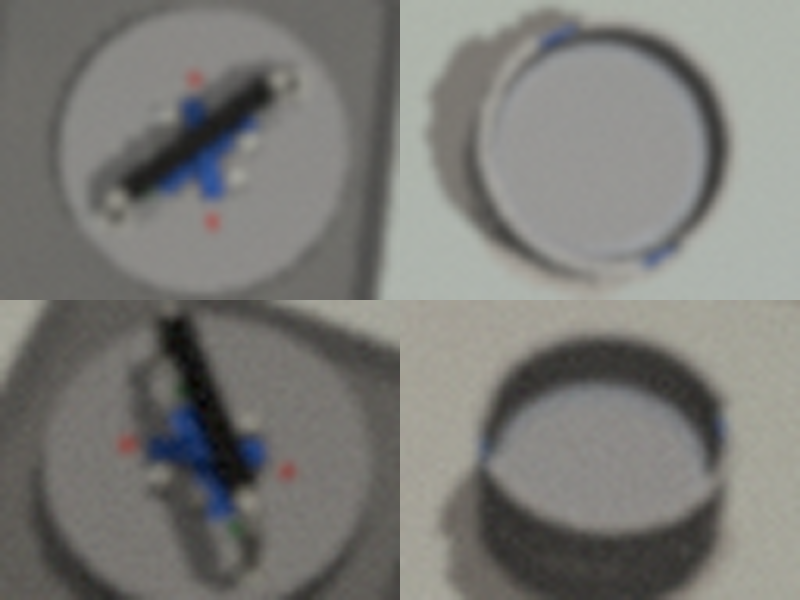

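```bash
cat > m.py <<'E'
from h import *
def comps(im,lo,hi,box,amin=3,up=6):
    x,y,w,h=box
    big=cv2.resize(im[y:y+h,x:x+w],None,fx=up,fy=up,interpolation=cv2.INTER_CUBIC)
    m=cv2.inRange(cv2.cvtColor(big,cv2.COLOR_BGR2HSV),lo,hi)
    n,l,st,c=cv2.connectedComponentsWithStats(m)
    out=[]
    for i in range(1,n):
        if st[i,4]>=amin*up*up:
            pts=np.argwhere(l==i)[:,::-1].astype(np.float32)
            r=cv2.minAreaRect(pts)
            conv=lambda p:(np.array(p)+.5)/up-.5+[x,y]
            out.append((st[i,4]/up/up,conv(c[i]),conv(cv2.boxPoints(r))))
    return sorted(out,key=lambda a:-a[0])
def ends(bp):
    e=np.linalg.norm(bp-np.roll(bp,-1,0),axis=1);i=int(np.argmin(e[:2]))
    a=(bp[i]+bp[i+1])/2; b=(bp[(i+2)%4]+bp[(i+3)%4])/2
    return a,b,e[:2]
BLUE=((100,110,50),(130,255,255)); BLACK=((0,0,0),(180,255,48))
E
python3 - <<'E'
from m import *
np.set_printoptions(precision=4,suppress=True)
T=grab("top");S=grab("side");t=T["color"];s=S["color"]
for n,im,b in(("canT",t,(282,174,64,48)),("canS",s,(255,122,60,48)),("tT",t,(200,185,40,40)),("tS",s,(238,217,40,36))):
    for a in comps(im,*BLUE,b,1): print(n,"blue",a[0],a[1],ends(a[2]))
for n,im,b in(("T",t,(196,182,44,40)),("S",s,(242,206,30,34))):
    for a in comps(im,*BLACK,b,8): print(n,"black",a[0],a[1],ends(a[2]))
for n,im,b in(("T",t,(196,182,44,44)),("S",s,(242,206,50,50))):
  for a in comps(im,(0,90,80),(10,255,255),b,.3)+comps(im,(165,90,80),(180,255,255),b,.3): print(n,"red",a[0],a[1])
E
```

```text
tT blue 54.583333333333336 [219.1145 203.6986] (array([228.2131, 198.9284]), array([213.814 , 209.4005]), array([17.8044,  7.6217]))
tT blue 9.805555555555555 [217.6929 195.8288] (array([217.1   , 193.9667]), array([218.3167, 197.6167]), array([2.9515, 3.8474]))
tS blue 80.33333333333333 [255.5894 231.5395] (array([251.1523, 224.9109]), array([258.4368, 241.9081]), array([ 9.1477, 18.4923]))
tS blue 12.777777777777779 [264.6442 230.8808] (array([263.4295, 228.8526]), array([265.9936, 232.6987]), array([3.4207, 4.6225]))
T black 79.86111111111111 [218.1356 199.6694] (array([229.0215, 191.7284]), array([207.1156, 207.564 ]), array([27.0303,  3.5834]))
S black 126.1111111111111 [257.4741 223.2697] (array([251.3555, 209.8003]), array([262.7634, 236.4834]), array([ 5.7579, 29.0194]))
T red 0.638888888888889 [220.4819 213.0036]
S red 3.1666666666666665 [244.8933 229.6725]
S red 1.8333333333333333 [270.5076 233.9369]
```

```bash
python3 - <<'E'
from m import *
np.set_printoptions(precision=4,suppress=True)
T=grab("top");S=grab("side");t=T["color"];s=S["color"]
for a,b in(((229.02,191.73),(251.36,209.8)),((207.12,207.56),(262.76,236.48)),((218.14,199.67),(257.47,223.27))): print("handle",tri(T,a,S,b))
for a,b in(((217.3,194.2),(249,231)),((221,209.3),(267,231.7)),((220.5,213.),(270.5,233.94)),((218.2,190.6),(244.9,229.67))): print("T/red",tri(T,a,S,b), onz(T,a,.048))
for n,C,im,b in(("canT",T,t,(282,174,64,48)),("canS",S,s,(255,122,60,48))):
    for a in comps(im,(105,60,50),(130,255,255),b,.3): print(n,a[0],a[1],*[onz(C,a[1],z) for z in(.049,)])
# outlines
def circ(C,im,box,lo,hi,z):
    x,y,w,h=box;big=cv2.resize(im[y:y+h,x:x+w],None,fx=4,fy=4,interpolation=cv2.INTER_CUBIC)
    m=cv2.morphologyEx(cv2.inRange(cv2.cvtColor(big,cv2.COLOR_BGR2HSV),lo,hi),cv2.MORPH_CLOSE,np.ones((25,25)))
    m=cv2.morphologyEx(m,cv2.MORPH_OPEN,np.ones((21,21)))
    c=max(cv2.findContours(m,cv2.RETR_EXTERNAL,cv2.CHAIN_APPROX_NONE)[0],key=cv2.contourArea)
    c=cv2.convexHull(c)[:,0]
    p=np.array([onz(C,(q+.5)/4-.5+[x,y],z)[:2] for q in c])
    (u,v),r=cv2.minEnclosingCircle((p*1000).astype(np.float32))
    A=np.c_[2*p,np.ones(len(p))];k=np.linalg.lstsq(A,(p**2).sum(1),rcond=None)[0]
    return k[:2],np.sqrt(k[2]+k[0]**2+k[1]**2),(u,v,r)
print(cv2.cvtColor(t,cv2.COLOR_BGR2HSV)[[200,190,200,195,214],[230,210,240,312,312]])
hsv=cv2.cvtColor(t,cv2.COLOR_BGR2HSV)
print(hsv[198,186:250,2]);print(hsv[198,286:346,2])
hs=cv2.cvtColor(s,cv2.COLOR_BGR2HSV)
print(hs[235,222:300,2])
E
```

```text
handle (array([0.5381, 0.0926, 0.0734]), np.float64(0.004809296214537826))
handle (array([0.4971, 0.1485, 0.0714]), np.float64(0.0014499425856657506))
handle (array([0.517 , 0.1204, 0.071 ]), np.float64(0.0019075089256014447))
T/red (array([0.536 , 0.1249, 0.0297]), np.float64(0.0019786555252104252)) [0.5329 0.1237 0.048 ]
T/red (array([0.4956, 0.1154, 0.0308]), np.float64(0.0013901223379110836)) [0.4933 0.1145 0.048 ]
T/red (array([0.4864, 0.117 , 0.0273]), np.float64(0.0018458659867288966)) [0.4838 0.1159 0.048 ]
T/red (array([0.5464, 0.1227, 0.0263]), np.float64(0.0027555148798251994)) [0.5422 0.1213 0.048 ]
canT 5.861111111111111 [306.7089 179.5352] [ 0.5675 -0.1103  0.049 ]
canT 2.5 [322.4074 214.6593] [ 0.4747 -0.1481  0.049 ]
[[ 15   7 142]
 [ 18   9 139]
 [ 15   7 140]
 [ 45   3 150]
 [150   2 149]]
[106 107 109 110 109 109 108 108 102  91 102 128 137 138 137 138 138 138
 138 138 138 137 137 131 118 107 102  99  93  78  66  60  51  38  29  32
  39  49  59  84 114 123 120 123 131 135 138 139 139 140 143 140 140 140
 140 133 123 112 108 102  93  86  83  97]
[166 139 123 123 122 114  96  90 119 151 151 151 151 151 151 151 151 152
 151 150 151 152 151 151 152 151 153 151 150 151 152 152 151 152 151 151
 153 151 151 150 151 151 153 153 135  94  62  76 119 158 175 180 179 180
 180 179 180 180 179 179]
[ 84  89  92  92  97  95  95  88  80  78 106 117 118 118 121 117 116 117
 118 120 122 117 118 119 119 118 118 125 122 113  91  73  68  72  83  89
  72  61  37  24  14  26  29  51  86 112 121 120 129 124 124 120 122 118
 118 117 119 122 116 117 120 114 104  97  94  95  92  95  91  97  92  91
  81  74  66  74  90 116]
```

```bash
cat >> m.py <<'E'
def circfit(C,c0,z,r0,kind,n=72,up=1):
    """radial edge search about world c0 at height z; kind +1: dark->bright outward"""
    g=cv2.GaussianBlur(cv2.cvtColor(C["color"],cv2.COLOR_BGR2GRAY),(0,0),.7).astype(np.float32)
    P=[]
    for a in np.linspace(0,2*np.pi,n,endpoint=False):
        rr=np.arange(r0-.007,r0+.007,.0005)
        uv=np.array([proj(C,(c0[0]+r*np.cos(a),c0[1]+r*np.sin(a),z)) for r in rr],np.float32)
        v=cv2.remap(g,uv[:,0][None],uv[:,1][None],cv2.INTER_LINEAR)[0]
        d=np.gradient(v)*kind;i=int(d.argmax())
        if d[i]>1.0: P.append((c0[0]+rr[i]*np.cos(a),c0[1]+rr[i]*np.sin(a)))
    P=np.array(P)
    from scipy.optimize import least_squares
    f=least_squares(lambda k:np.hypot(P[:,0]-k[0],P[:,1]-k[1])-k[2],[*c0,r0],loss="soft_l1",f_scale=.001)
    return f.x,len(P),np.median(abs(f.fun))
E
python3 - <<'E'
from m import *
np.set_printoptions(precision=4,suppress=True)
T=grab("top");S=grab("side")
for n,C in(("T",T),("S",S)):
    print(n,"cover",circfit(C,(.517,.1203),.025,.061,-1))
    for k in(1,-1):print(n,"rim out",k,circfit(C,(.521,-.129),.06,.0525,k))
    for k in(1,-1):print(n,"rim in",k,circfit(C,(.521,-.129),.06,.0495,k))
im=S["color"];hs=cv2.cvtColor(im,cv2.COLOR_BGR2HSV)
for x,y in((263,145),(301,142)):
    w=im[y-6:y+7,x-6:x+7].astype(float);q=np.clip(w[...,0]-w[...,2]-12,0,None)
    yy,xx=np.mgrid[y-6:y+7,x-6:x+7];c=((q*xx).sum()/q.sum(),(q*yy).sum()/q.sum());print("S notch",c,onz(S,c,.049),onz(S,c,.047))
E
```

```text
T cover (array([0.5161, 0.1203, 0.0603]), 72, np.float64(0.00043589048652040857))
T rim out 1 (array([ 0.5184, -0.1241,  0.0531]), 60, np.float64(0.001097157387481517))
T rim out -1 (array([ 0.5185, -0.1227,  0.0476]), 43, np.float64(0.0011299371742700681))
T rim in 1 (array([ 0.5206, -0.128 ,  0.05  ]), 48, np.float64(0.0004078246167488961))
T rim in -1 (array([ 0.5185, -0.1231,  0.0475]), 71, np.float64(0.0014430447780993255))
S cover (array([0.5178, 0.1193, 0.0612]), 68, np.float64(0.0005063080600900272))
S rim out 1 (array([ 0.523 , -0.1279,  0.0507]), 50, np.float64(0.0009628787283860775))
S rim out -1 (array([ 0.5201, -0.1218,  0.047 ]), 31, np.float64(0.0009580208294325543))
S rim in 1 (array([ 0.5231, -0.1283,  0.0504]), 49, np.float64(0.0008903159729491267))
S rim in -1 (array([ 0.5204, -0.1179,  0.0442]), 36, np.float64(0.0015680679989343999))
S notch (np.float64(263.0), np.float64(145.05882352941177)) [ 0.571  -0.1145  0.049 ] [ 0.5714 -0.116   0.047 ]
S notch (np.float64(300.7391304347826), np.float64(141.82608695652175)) [ 0.4787 -0.1529  0.049 ] [ 0.4789 -0.1545  0.047 ]
```

Call:
jog_arm(
  deltas="1 1 0 0 0 1; 1 1 0 0 0 1; 1 1 0 0 0 1; 1 1 0 0 0 1; 1 1 0 0 0 1; 1 1 0 0 0 1; 1 1 0 0 0 1; 1 1 0 0 0 1; 1 1 0 0 0 1; 1 1 0 0 0 1; 1 1 0 0 0 1; 1 1 0 0 0 1; 1 1 0 0 0 1; 0 1 0 0 0 1; 0 1 0 0 0 1; 0 1 0 0 0 1; 0 1 0 0 0 1; 0 1 0 0 0 1; 0 1 0 0 0 0; 0 1 0 0 0 0",
  gripper=1,
)

```text
time: 2.9
eef_pos: [0.519, -0.2223, 0.2504]
tcp_rot: [0.457, 0.889, 0.0, 0.0]
contact_force: [-0.5, 0.9, -0.3]
opening: 1.001
finger_force: 0.0
```

Call:
jog_arm(
  deltas="0 1 0 0 0 0; 0 1 0 0 0 0; 0 1 0 0 0 0; 0 1 0 0 0 0; 0 1 0 0 0 0; 0 1 0 0 0 0; 0 1 0 0 0 0; 0 1 0 0 0 0; 0 1 0 0 0 0; 0 1 0 0 0 0; 0 1 0 0 0 0; 0 1 0 0 0 0; 0 1 0 0 0 0; 0 1 0 0 0 0; 0 1 0 0 0 0; 0 1 0 0 0 0; 0 1 -1 0 0 0; -0.1 0.1 -1 0 0 0; 0 0 -1 0 0 0; 0 0 -1 0 0 0",
  gripper=0.5,
)

```text
time: 5.4
eef_pos: [0.5168, 0.1195, 0.1697]
tcp_rot: [0.456, 0.89, 0.0, 0.0]
contact_force: [0.4, -0.1, 0.0]
opening: 0.502
finger_force: 0.0
```

```bash
python3 - <<'E'
from m import *
np.set_printoptions(precision=4,suppress=True)
o=[]
for n in("top","side"):
    C=grab(n); u,v=proj(C,(.517,.12,.07)).astype(int)
    o.append(cv2.resize(C["color"][v-38:v+38,u-32:u+32],(400,475),interpolation=cv2.INTER_CUBIC))
cv2.imwrite("pics/g1.png",np.hstack(o)); print(get_state()["eef_pos"],get_state()["opening"])
E
```

```text
[0.5151 0.1193 0.1677] 0.4997647971456121
```

View pics/g1.png

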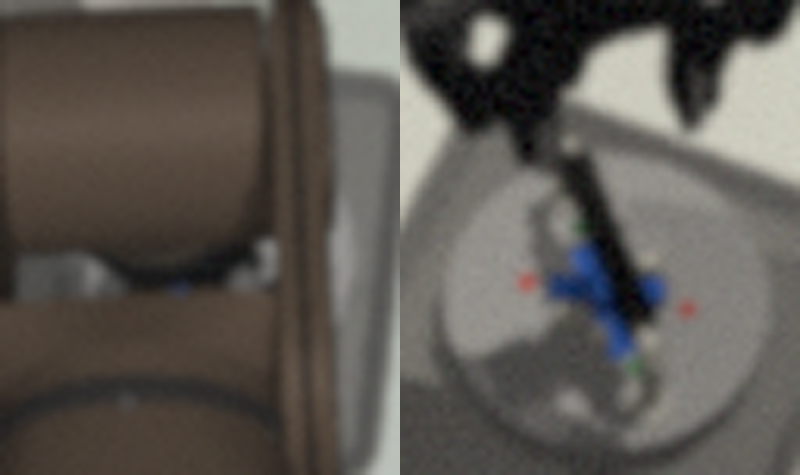

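The side view shows the fingertips at (530,150) and (690,110) in the crop, straddling the black handle. I'll go down and grip.

Call:
jog_arm(
  deltas="0 0 -1 0 0 0; 0 0 -1 0 0 0; 0 0 -1 0 0 0; 0 0 -1 0 0 0; 0 0 -0.5 0 0 0; 0 0 -0.45 0 0 0; 0 0 0 0 0 0; 0 0 0 0 0 0",
)

```text
time: 6.5
eef_pos: [0.5176, 0.1187, 0.072]
tcp_rot: [0.456, 0.89, 0.0, 0.001]
contact_force: [1.0, 0.1, 0.3]
opening: 0.497
finger_force: 0.0
```

Call:
jog_arm(
  deltas="0 0 0 0 0 0; 0 0 0 0 0 0; 0 0 0 0 0 0; 0 0 0 0 0 0; 0 0 0 0 0 0",
  gripper=0,
  squeeze=60,
)

```text
time: 7.12
eef_pos: [0.5172, 0.1186, 0.0719]
tcp_rot: [0.456, 0.89, -0.0, 0.0]
contact_force: [-1.6, -0.9, 6.1]
opening: 0.128
finger_force: 59.4
```

Call:
jog_arm(
  deltas="0 0 0.1 0 0 0; 0 0 0.2 0 0 0; 0 0 0.4 0 0 0; 0 0 0.6 0 0 0; 0 0 0.8 0 0 0; 0 0 0.8 0 0 0; 0 0 0.8 0 0 0; 0 0 0.8 0 0 0; 0 -0.3 0.5 0 0 0; 0 -0.6 0.2 0 0 0; 0 -0.8 0 0 0 0.2; 0 -0.8 0 0 0 0.2; 0 -0.8 0 0 0 0.2; 0 -0.8 0 0 0 0.2; 0 -0.8 0 0 0 0.2; 0 -0.8 0 0 0 0.2; 0.1 -0.8 0 0 0 0.2; 0.1 -0.8 0 0 0 0.2; 0.05 -0.8 0 0 0 0; 0 -0.8 0 0 0 0",
)

```text
time: 9.62
eef_pos: [0.5217, -0.0605, 0.175]
tcp_rot: [0.384, 0.923, -0.0, -0.0]
contact_force: [-0.3, 1.1, -3.0]
opening: 0.123
finger_force: 58.6
```

Call:
jog_arm(
  deltas="0 -0.8 0 0 0 0; 0 -0.8 0 0 0 0; 0 -0.8 0 0 0 0; 0 -0.7 0 0 0 0; 0 -0.4 0 0 0 0; 0 -0.1 0 0 0 0; 0 0 0 0 0 0; 0 0 0 0 0 0",
)

```text
time: 10.62
eef_pos: [0.522, -0.1309, 0.1753]
tcp_rot: [0.384, 0.924, 0.0, -0.0]
contact_force: [-1.1, -0.2, -2.2]
opening: 0.12
finger_force: 58.6
```

```bash
python3 - <<'E'
from m import *
np.set_printoptions(precision=4,suppress=True)
st=get_state();p=st["eef_pos"];print(p,st["tcp_rot"],st["contact_force"])
o=[]
for n in("side","top"):
    C=grab(n); u,v=proj(C,(p[0],p[1],p[2]-.04)).astype(int); print(n,u-40,v-40)
    cv2.imwrite(f"raw_{n}2.png",C["color"])
    o.append(cv2.resize(C["color"][max(v-40,0):v+40,u-40:u+40],(400,400),interpolation=cv2.INTER_CUBIC))
cv2.imwrite("pics/g2.png",np.hstack(o))
E
```

```text
[ 0.522  -0.1309  0.1753] [ 0.3835  0.9235  0.0001 -0.0001] [-1.1456 -0.2377 -2.2479]
side 244 81
top 280 152
```

View pics/g2.png

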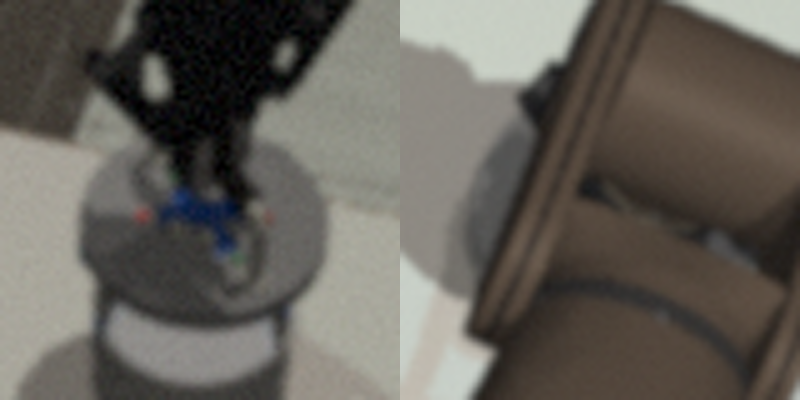

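```bash
python3 - <<'E'
from m import *
np.set_printoptions(precision=4,suppress=True)
S=grab("side");im=S["color"]
zt=.1284
print("cover",circfit(S,(.522,-.131),zt,.061,-1),circfit(S,(.522,-.131),zt,.061,1))
for a in comps(im,(0,80,60),(10,255,255),(262,110,50,30),.3)+comps(im,(165,80,60),(180,255,255),(262,110,50,30),.3): print("red",a[0],a[1],onz(S,a[1],zt))
for a in comps(im,(35,60,30),(85,255,255),(262,100,50,45),.2): print("grn",a[0],a[1],onz(S,a[1],zt))
for a in comps(im,(100,90,40),(130,255,255),(255,100,60,60),.3): print("blue",a[0],a[1],ends(a[2]))
c=im[108:138,264:304];big=cv2.resize(c,(800,600),interpolation=cv2.INTER_CUBIC)
cv2.imwrite("pics/g3.png",cv2.convertScaleAbs(big,alpha=1.5))
E
```

```text
cover (array([ 0.5241, -0.1271,  0.0587]), 14, np.float64(0.000968909647043454)) (array([ 0.5215, -0.1259,  0.0626]), 62, np.float64(0.000963874409719602))
red 4.611111111111112 [272.0522 123.8082] [ 0.5516 -0.1222  0.1284]
grn 2.055555555555556 [278.9617 115.3356] [ 0.5424 -0.1539  0.1284]
blue 87.72222222222223 [284.062  123.4535] (array([277.4658, 119.4309]), array([291.4745, 127.3761]), array([10.3277, 16.105 ]))
```

View pics/g3.png

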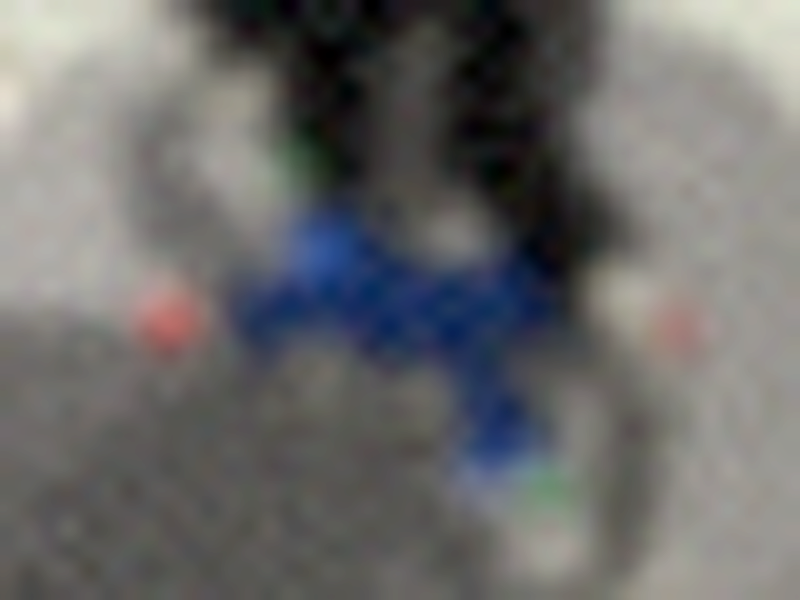

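Side crop: red dots at (170,320) and (678,330), green dots at (300,160) and (550,483), T-head from about (238,320) to (550,310).

```bash
python3 - <<'E'
from m import *
np.set_printoptions(precision=4,suppress=True)
S=grab("side")
px=lambda x,y:(264+x/20-.5,108+y/20-.5)
for n,a,b,z in(("red",(170,320),(678,330),.1284),("grn",(300,160),(550,483),.1284),("T",(238,320),(550,308),.1325)):
    p,q=onz(S,px(*a),z),onz(S,px(*b),z);d=p-q;print(n,(p+q)/2,np.linalg.norm(d),np.degrees(np.arctan2(d[1],d[0])))
E
```

```text
red [ 0.522  -0.1311  0.1284] 0.06194716785275637 14.891236640436393
grn [ 0.5223 -0.132   0.1284] 0.0594480444857029 -45.11685019053938
T [ 0.5253 -0.1282  0.1325] 0.038012929174355045 19.299931097290834
```

Call:
jog_arm(
  deltas="0 0.04 -0.5 0 0 0; 0 0 -0.5 0 0 0; 0 0 -0.4 0 0 0; 0 0 -0.3 0 0 0; 0 0 -0.2 0 0 0; 0 0 -0.1 0 0 0; 0 0 0 0 0 0; 0 0 0 0 0 0",
)

```text
time: 11.82
eef_pos: [0.5223, -0.1306, 0.1357]
tcp_rot: [0.384, 0.923, -0.0, 0.0]
contact_force: [0.0, 0.4, -3.5]
opening: 0.133
finger_force: 58.6
```

Call:
jog_arm(
  deltas="0 0 -0.1 0 0 0; 0 0 -0.1 0 0 0; 0 0 -0.1 0 0 0; 0 0 0 0 0 0; 0 0 0 0 0 0",
)

```text
time: 12.45
eef_pos: [0.522, -0.1305, 0.1293]
tcp_rot: [0.384, 0.923, 0.0, -0.0]
contact_force: [0.2, -0.2, -2.3]
opening: 0.122
finger_force: 58.6
```

Call:
jog_arm(
  deltas="0 0 -0.1 0 0 0; 0 0 -0.1 0 0 0; 0 0 0 0 0 0; 0 0 0 0 0 0",
)

```text
time: 12.95
eef_pos: [0.522, -0.1305, 0.1253]
tcp_rot: [0.384, 0.923, 0.0, -0.0]
contact_force: [0.2, -0.7, -2.4]
opening: 0.125
finger_force: 58.6
```

Call:
jog_arm(
  deltas="0 0 -0.1 0 0 0; 0 0 0 0 0 0; 0 0 0 0 0 0; 0 0 0 0 0 0",
)

```text
time: 13.45
eef_pos: [0.522, -0.1305, 0.1233]
tcp_rot: [0.384, 0.923, -0.0, 0.0]
contact_force: [-1.0, -0.8, -2.3]
opening: 0.128
finger_force: 58.6
```

Call:
jog_arm(
  deltas="0 0 -0.1 0 0 0; 0 0 0 0 0 0; 0 0 0 0 0 0; 0 0 0 0 0 0",
)

```text
time: 13.95
eef_pos: [0.5222, -0.1306, 0.1215]
tcp_rot: [0.384, 0.923, -0.0, 0.0]
contact_force: [0.4, -0.6, -1.9]
opening: 0.124
finger_force: 58.7
```

Call:
jog_arm(
  deltas="0 0 -0.1 0 0 0; 0 0 0 0 0 0; 0 0 0 0 0 0; 0 0 0 0 0 0",
)

```text
time: 14.45
eef_pos: [0.5223, -0.1307, 0.1201]
tcp_rot: [0.384, 0.923, -0.0, 0.0]
contact_force: [-3.5, 0.9, 5.5]
opening: 0.125
finger_force: 59.8
```

Contact came at 0.1201, where home was predicted (0.1199), so the ears are in the notches. I'll ease up 1 mm and check that it's home and that the wrist has range for the turn.

Call:
jog_arm(
  deltas="0 0 0.05 0 0 0; 0 0 0 0 0 0; 0 0 0 0 0 0; 0 0 0 0 0 0",
)

```text
time: 14.95
eef_pos: [0.5221, -0.1306, 0.1202]
tcp_rot: [0.384, 0.923, 0.0, 0.0]
contact_force: [1.0, -0.7, -0.4]
opening: 0.127
finger_force: 59.1
```

```bash
python3 - <<'E'
from m import *
np.set_printoptions(precision=4,suppress=True)
st=get_state();print(st["qpos"],st["eef_pos"],st["contact_force"])
S=grab("side");im=S["color"]
u,v=proj(S,(.522,-.1305,.08)).astype(int);print(u,v)
cv2.imwrite("pics/g4.png",cv2.convertScaleAbs(cv2.resize(im[v-26:v+34,u-40:u+40],(800,600),interpolation=cv2.INTER_CUBIC),alpha=1.4))
E
```

```text
[-0.4336  0.1346  2.0115  0.      0.995  -1.2166] [ 0.5221 -0.1306  0.1202] [ 0.9554 -0.6684 -0.3889]
283 136
```

View pics/g4.png

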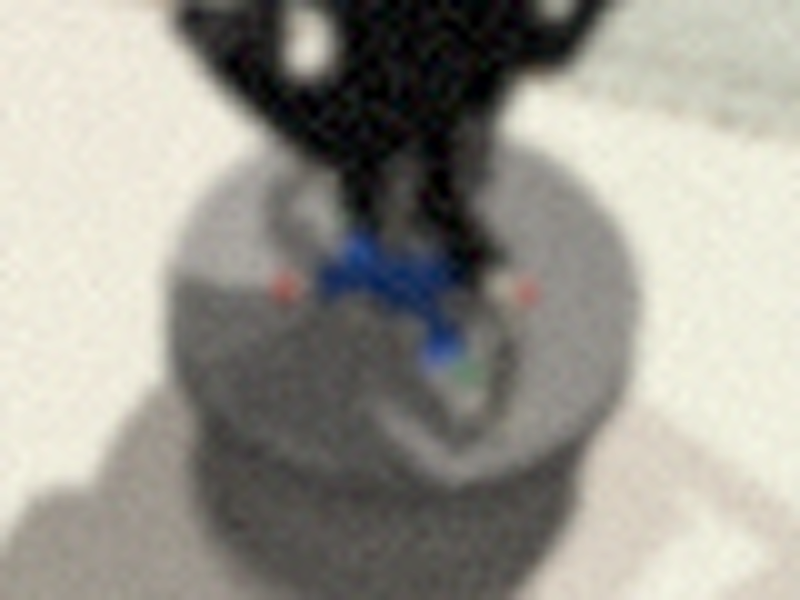

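The cover sits down on the canister with no gap: red dots at (285,288) and (525,292), T-head still across the slot. Next is the anticlockwise turn.

Call:
jog_arm(
  deltas="0 0 0 0 0 0.3; 0 0 0 0 0 0.7; 0 0 0 0 0 0.7; 0 0 0 0 0 0.7; 0 0 0 0 0 0.7; 0 0 0 0 0 0.7; 0 0 0 0 0 0.7; 0 0 0 0 0 0.7; 0 0 0 0 0 0.7; 0 0 0 0 0 0.7; 0 0 0 0 0 0.7; 0 0 0 0 0 0.7; 0 0 0 0 0 0.7; 0 0 0 0 0 0.7; 0 0 0 0 0 0.7; 0 0 0 0 0 0.7; 0 0 0 0 0 0.7; 0 0 0 0 0 0.2; 0 0 0 0 0 0; 0 0 0 0 0 0",
)

```text
time: 17.5
eef_pos: [0.5218, -0.1303, 0.1201]
tcp_rot: [-0.19, 0.982, 0.0, -0.0]
contact_force: [0.9, 1.5, 0.4]
opening: 0.123
finger_force: 59.0
```

```bash
python3 - <<'E'
from m import *
np.set_printoptions(precision=4,suppress=True)
st=get_state();print(st["qpos"],st["contact_force"],st["wrist_torque"])
S=grab("side");im=S["color"]
c=im[108:150,255:311];cv2.imwrite("pics/g5.png",cv2.convertScaleAbs(cv2.resize(c,(800,600),interpolation=cv2.INTER_CUBIC),alpha=1.5))
E
```

```text
[-0.4335  0.1344  2.0118  0.0003  0.996  -2.3863] [0.9221 1.5449 0.3614] [ 0.1956 -0.0192 -0.0229]
```

View pics/g5.png

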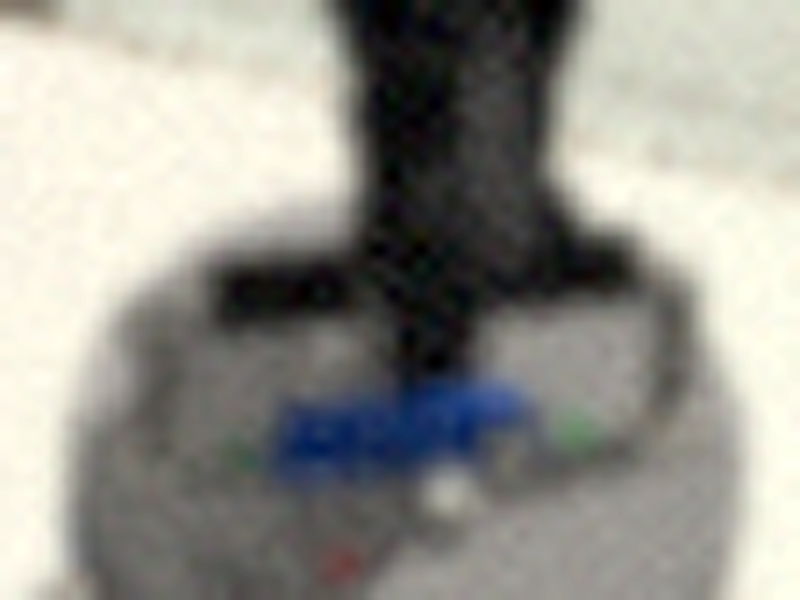

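In line or close to it: green dots at (240,453) and (575,432), T-head from (280,440) to (522,405). I'll work out the residual angle.

```bash
python3 - <<'E'
from m import *
np.set_printoptions(precision=4,suppress=True)
S=grab("side");im=S["color"]
px=lambda x,y:(255+x/14.286-.5,108+y/14.286-.5)
for n,a,b,z in(("grn",(240,453),(575,432),.073),("T",(282,440),(522,405),.080),("T2",(282,430),(522,405),.081)):
    p,q=onz(S,px(*a),z),onz(S,px(*b),z);d=p-q;print(n,(p+q)/2,np.linalg.norm(d),np.degrees(np.arctan2(d[1],d[0])))
for a in comps(im,(100,90,40),(130,255,255),(262,125,45,25),2):
    p,q=[onz(S,e,.080) for e in ends(a[2])[:2]];d=p-q;print(a[0],ends(a[2]),np.linalg.norm(d),np.degrees(np.arctan2(d[1],d[0])))
# expected projections for yaw guesses
for y in(19,22,25,28):
    k=np.radians(y);v=.022*np.array([np.cos(k),np.sin(k),0]);m=np.array([.522,-.1303,.0815])
    a,b=proj(S,m+v),proj(S,m-v);print(y,(a-[254.5,107.5])*14.286,(b-[254.5,107.5])*14.286)
E
```

```text
grn [ 0.5226 -0.1309  0.073 ] 0.060514062887923825 20.976161724240654
T [ 0.5237 -0.1293  0.08  ] 0.04384286443104211 26.97309421684949
T2 [ 0.5238 -0.1296  0.081 ] 0.04336040197624235 24.006667308543822
84.38888888888889 (array([290.8785, 135.7402]), array([273.3683, 139.5262]), array([17.9149,  5.979 ])) 0.04670469966394678 -148.1810218564951
19 [290.066  419.2848] [536.4235 410.5272]
22 [290.7091 424.2787] [535.6288 405.5518]
25 [291.6897 429.2531] [534.5005 400.6081]
28 [293.0058 434.1942] [533.0423 395.7096]
```

Call:
jog_arm(
  deltas="0 0 0 0 0 0.4; 0 0 0 0 0 0; 0 0 0 0 0 0; 0 0 0.1 0 0 0; 0 0 0.1 0 0 0; 0 0 0 0 0 0; 0 0 0 0 0 0",
)

```text
time: 18.48
eef_pos: [0.522, -0.1305, 0.1243]
tcp_rot: [-0.21, 0.978, -0.0, -0.0]
contact_force: [-0.1, 0.5, -1.5]
opening: 0.13
finger_force: 58.8
```

```bash
python3 - <<'E'
from m import *
F=[]
for i in range(10):
    S=grab("side");st=get_state();F.append(st["contact_force"])
print(np.mean(F,0),np.std(F,0),st["eef_pos"])
im=S["color"]
c=im[104:146,255:311];cv2.imwrite("pics/g6.png",cv2.convertScaleAbs(cv2.resize(c,(800,600),interpolation=cv2.INTER_CUBIC),alpha=1.5))
E
```

```text
[ 0.07006711 -0.12618319 -1.39323679] [0.35659441 0.41563398 0.49697639] [ 0.52200183 -0.13049433  0.12429476]
```

View pics/g6.png

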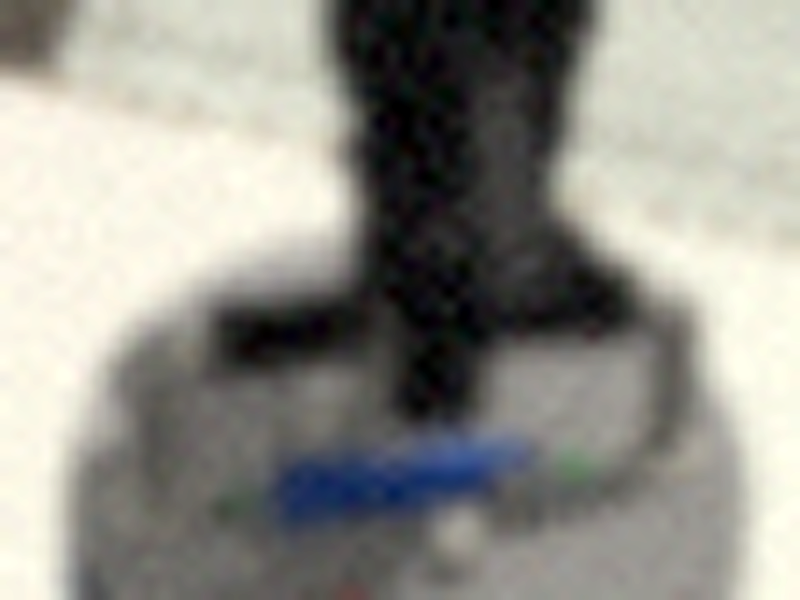

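The wrist carries only about the cover's weight (-1.4 N), and the T-head is sinking into the slot, in line with the green dots at (235,503) and (575,465). I'll lift the cover off.

Call:
jog_arm(
  deltas="0 0 0.1 0 0 0; 0 0 0.1 0 0 0; 0 0 0.1 0 0 0; 0 0 0.15 0 0 0; 0 0 0.2 0 0 0; 0 0 0.3 0 0 0; 0 0 0.4 0 0 0; 0 0 0.5 0 0 0; 0 0 0.6 0 0 0; 0 0 0.6 0 0 0; 0 0 0.6 0 0 0; 0 0 0.5 0 0 0; 0 0 0.3 0 0 0; 0 0 0.1 0 0 0; 0 0 0 0 0 0; 0 0 0 0 0 0; 0 0 0 0 0 0; 0 0 0 0 0 0",
)

```text
time: 21.22
eef_pos: [0.5219, -0.1305, 0.2151]
tcp_rot: [-0.21, 0.978, 0.0, -0.0]
contact_force: [0.0, 0.8, -1.8]
opening: 0.128
finger_force: 58.8
```

```bash
python3 - <<'E'
from m import *
F=[]
for i in range(8):
    S=grab("side");st=get_state();F.append(st["contact_force"])
print(np.mean(F,0),st["eef_pos"],st["tcp_rot"],st["finger_force"],st["time"])
im=S["color"];u,v=proj(S,(.522,-.13,.11)).astype(int)
cv2.imwrite("pics/g7.png",cv2.convertScaleAbs(cv2.resize(im[max(v-45,0):v+45,u-60:u+60],(800,600),interpolation=cv2.INTER_CUBIC),alpha=1.4))
E
```

```text
[-0.0334071  -0.08622337 -1.41264427] [ 0.52203816 -0.13051653  0.21533221] [-2.09557604e-01  9.77796303e-01  1.95385863e-06  1.12908649e-05] 58.82384240627289 21.625
```

View pics/g7.png

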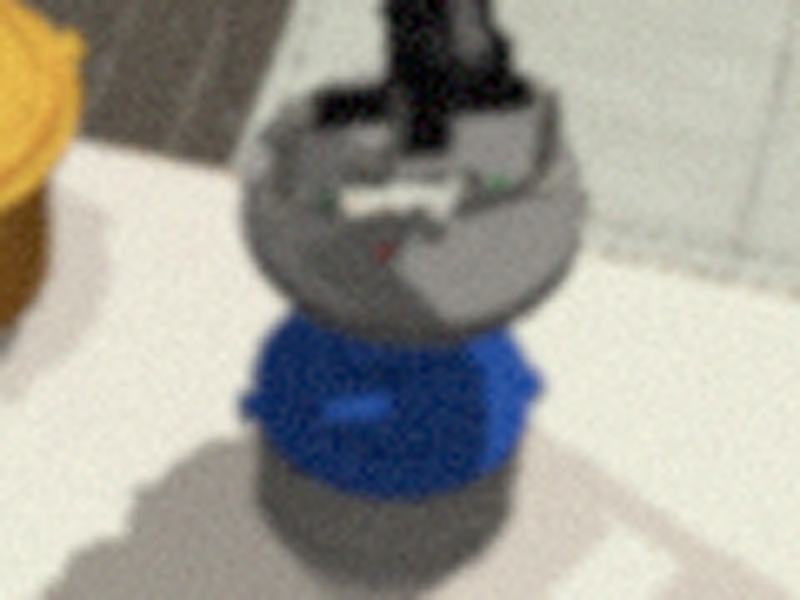

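The blue inner lid is seated level on the canister, with its ears at (248,405) and (540,385). The cover hangs above it, level and with an empty slot at (400,195).

```bash
python3 -c "
from plant import ctrl
print(ctrl.sign_off())"
```

```text
the job is handed in; nothing more can be done
None
```

The inner lid is seated in the canister with its ears in the notches, and the job is handed in with the cover unlocked and held level about 95 mm above where it lay; sign-off gave no verdict.

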